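# Put the soju glasses back on their own coasters

## Task

The three soju glasses on the turntable have been mixed up: put each one, upright, in the middle of the coaster of its own colour, using a free spot to swap them round, and leave the steel toothpick holder standing in the middle of the cork coaster. Don't tip over the glasses or the holder at any time, and don't disturb the sauce dish or the chilli jar.

Things in the scene. Friction and masses are not known exactly. Their poses are not given: they have to be found in the camera images.
- glass_red: Soju glass: clear round tumbler with a red heel and a red band round its rim; loose, about 110 g. 62 mm high, outside diameter 46 mm at the foot widening to 50 mm at the rim, open on top, wall 3 mm. Origin: centre of its underside; z up along its axis. At the start it stands on a coaster of another colour.
- glass_blue: Soju glass: clear round tumbler with a blue heel and a blue band round its rim; loose, about 110 g. 62 mm high, outside diameter 46 mm at the foot widening to 50 mm at the rim, open on top, wall 3 mm. Origin: centre of its underside; z up along its axis. At the start it stands on a coaster of another colour.
- glass_green: Soju glass: clear round tumbler with a green heel and a green band round its rim; loose, about 110 g. 62 mm high, outside diameter 46 mm at the foot widening to 50 mm at the rim, open on top, wall 3 mm. Origin: centre of its underside; z up along its axis. At the start it stands on a coaster of another colour.
- coaster_red: Round red coaster, 76 mm across and 4 mm thick, fixed on the black turntable (a disc 350 mm across, top 30 mm above the bar; its brake is on, it does not turn). Origin: centre of its underside, so a thing standing on it has its foot 4 mm above this origin. At the start another colour's glass stands on it.
- coaster_blue: Round blue coaster, 76 mm across and 4 mm thick, fixed on the black turntable (a disc 350 mm across, top 30 mm above the bar; its brake is on, it does not turn). Origin: centre of its underside, so a thing standing on it has its foot 4 mm above this origin. At the start another colour's glass stands on it.
- coaster_green: Round green coaster, 76 mm across and 4 mm thick, fixed on the black turntable (a disc 350 mm across, top 30 mm above the bar; its brake is on, it does not turn). Origin: centre of its underside, so a thing standing on it has its foot 4 mm above this origin. At the start another colour's glass stands on it.
- coaster_cork: Round tan cork coaster, 76 mm across and 4 mm thick, fixed on the same turntable. Origin: centre of its underside. It is free at the start.
- toothpick_holder: Stainless steel toothpick holder: upright cylinder 42 mm in diameter and 72 mm high with a shut flip-top lid (the lid's small thumb tab and hinge stick out about 4 mm on opposite sides near the top, above 56 mm; they are only for show); loose, about 130 g. Origin: centre of its underside; z up. At the start it stands on the grey bar to the left or right of the turntable.
- sauce_dish: White ceramic sauce dish, 74 mm across and 24 mm high, loose, in the middle of the turntable. Origin: centre of its underside. Not to be moved.
- chilli_jar: Terracotta-coloured chilli jar with a red cap, about 48 mm across and 70 mm high, loose, on the bar on the other side of the turntable from the toothpick holder. Origin: centre of its underside. Not to be moved. (A green glass bottle 65 mm across and 215 mm tall also stands on the bar, far right, at least 150 mm from everything listed.)

How it is judged:
By the outcome, as a careful person would: the job done as asked, in the order asked, and still so for the second after the job is handed in, with the robot touching nothing.
It also fails if it takes over 131 s, if anything falls off the work surface, if the arm or the gripper's body presses on something with over 40 N, if the wrist force passes 120 N, or if a joint passes its speed limit or range.

## Robot

A 6-joint arm with a two-finger parallel gripper is mounted at the origin on the work surface. World frame = base frame: x ahead of the robot, y to its left, z up, the work surface at z = 0. Lengths are in mm, angles in rad, forces in N, time in s.
With the tool pointing down it reaches from about 350 to 975 mm from the base axis. Payload 7.1 kg.
Tool frame: the origin (TCP) lies at the very end of the fingers, on their centre line; the grasp point (between the pads) lies 19 mm behind it; x points along the fingers, y is the direction in which the jaws open and shut, and the axes are right-handed (so a half turn about x gives the same grasp; the last joint's range is limited). The gripper opens to 88 mm and grips with 3 to 60 N. Pads are 20 mm wide; open, the fingers measure 115 mm over their backs; the gripper's body (75 mm by 178 mm) begins 61 mm behind the grasp point.
Start: joints at [1.091, 0.423, 1.63, -0, 1.089, -0.019], TCP at [277.883, 559.809, 222.675] pointing down, gripper open.
Joint ranges: [-3, 3], [-0.9, 2.11], [0.09, 2.58], [-1.31, 4.45], [0.11, 2.69], [-2.54, 2.54]. Speed limits (rad/s): [2.39, 2.39, 3.01, 3.14, 3.14, 3.14].

## Interface

Orientations are given as a rotation vector (axis times angle).
In Python, from workcell import ctrl gives the robot as it stands. The module is installed in compiled form; this text tells all that it offers.
- The arm moves only by the tool carry_out, never from a script. Its argument "commands" is a list of rows, each a list of 6 numbers: the shift along the tool's x, y, z in m, then the turn, a rotation vector about the tool's x, y, z in degrees. In form: [[tx, ty, tz, rx, ry, rz], ...]. A call has 1 to 8 rows; each row shifts and turns the pose as measured when the row begins, along the tool's axes as they then stand; what a row does not reach is not made up. A row lasts 1/8 s, in which the tool goes at most 62.5 mm and 10.7 degrees, less where a joint would pass 70% of its speed; a pose out of reach is approached as far as the arm can. A call with a gripper value outside its range is refused whole. "grip" is the closure, from 0 (fully open) to 1 (shut), set as the call begins (left out, the last holds). The fingers move at their own pace and stop on an object; the grip force is fixed at half the most. Time passes only in rows, so rows that do not move let the fingers close. It gives the time, the measured TCP pose, the force and the opening at its end, in the units of the state.
- ctrl.get_obs(): the state, without advancing time (a new reading comes with each control period).
- ctrl.get_image(name): name is "side" or "top" or "wrist"; returns a dict with "pixels" (420x560x3 uint8, blue, green, red), "intrinsics" (3x3 intrinsics, pixels), "rvec" (rotation vector, rad) and "tvec" (3), from world to camera coordinates, as OpenCV has them. Camera axes: x right, y down, z forward; pixel columns grow to the right and rows downward; lengths in mm; the calibration is good to about 2 mm. A picture is of the moment at which its call begins. There is no depth.
- ctrl.close_job(): hands the job in, once; it reports no verdict.
The state is a dict: "t": time; "qpos": joint angles; "qvel": joint speeds; "joint_torque": joint torques, N m; "ee_pos": TCP position; "orientation": TCP orientation; "ft_force": force on the tool from outside, world axes, zero at the start; "moment": the same for the moment, N m; "width": finger opening in mm.
Only numpy, scipy, OpenCV 4.12 (cv2) and the standard library are available. Lean on these libraries where they do the work, as an engineer would, in place of code of your own. Each camera call takes 0.05 s, during which the arm holds its last target. There are 200 camera calls.

## Working session

There is one attempt and no reset: what is moved stays moved. The work goes in short steps, Python scripts to look and compute and a tool call to move; the robot and the scene stay as the last step left them, time stands still between calls to the robot, and variables do not carry over. Pictures are saved under pics/ and viewed, about 12 in all and at most 16, crops included, and the job is handed in when it is done.

Besides the shell and the picture viewer there is one more tool, called as a command line: name --pt "numbers of a row" for each row, then --argument value for the rest. carry_out: Moves the arm, as the interface text tells. Its arguments: {"type":"object","properties":{"commands":{"type":"array"},"grip":{"type":"number"}},"required":["commands"]}

```bash
mkdir -p pics
cat > h.py <<'E'
import numpy as np, cv2
from workcell import ctrl
def shot(name, fn=None):
    d=ctrl.get_image(name)
    if fn: cv2.imwrite('pics/'+fn, d['pixels'])
    return d
def ray(d,uv,z):
    R=cv2.Rodrigues(np.array(d['rvec'],float))[0]; t=np.array(d['tvec'],float).ravel()
    c=-R.T@t; v=R.T@np.linalg.inv(d['intrinsics'])@np.array([uv[0],uv[1],1.])
    return c+v*(z-c[2])/v[2]
def proj(d,P):
    return cv2.projectPoints(np.array(P,float).reshape(-1,1,3),np.array(d['rvec'],float),np.array(d['tvec'],float),np.array(d['intrinsics'],float),None)[0].reshape(-1,2)
E
python3 - <<'E'
from h import *
import pickle
o=ctrl.get_obs(); print({k:np.round(v,3) for k,v in o.items()})
ims={n:shot(n) for n in('side','top','wrist')}
pickle.dump(ims,open('i0.pkl','wb'))
for n,d in ims.items():
    R=cv2.Rodrigues(np.array(d['rvec'],float))[0]; print(n,-R.T@np.array(d['tvec']).ravel(), R[2], d['intrinsics'][0][0])
cv2.imwrite('pics/top0.png',ims['top']['pixels'])
cv2.imwrite('pics/side0.png',ims['side']['pixels'])
E
```

```text
{'t': np.float64(0.0), 'qpos': array([ 1.091,  0.424,  1.631,  0.   ,  1.089, -0.019]), 'qvel': array([ 0.   , -0.001, -0.   ,  0.   ,  0.001,  0.001]), 'joint_torque': array([-3.0000e-03, -5.4463e+01, -2.7367e+01,  6.4000e-02,  2.3000e-02,
       -0.0000e+00]), 'ee_pos': array([277.63 , 559.319, 221.896]), 'orientation': array([ 0.36 ,  1.541, -0.363]), 'ft_force': array([-0.143,  0.378,  0.268]), 'moment': array([-0.024,  0.019,  0.   ]), 'width': np.float64(88.078)}
side [532.62504692 777.36755254 760.19536586] [ 0.04264757 -0.74591603 -0.6646732 ] 490.6117341535572
top [509.20232153  16.36775828 883.04856089] [ 0.06823382  0.00496632 -0.997657  ] 384.74434112614176
wrist [209.93889456 593.07797858 384.22786799] [ 0.24668054 -0.12369253 -0.96117057] 361.04547671715545
```

View pics/top0.png

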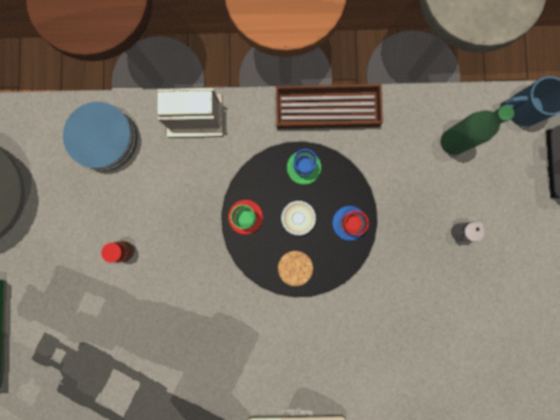

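View pics/side0.png

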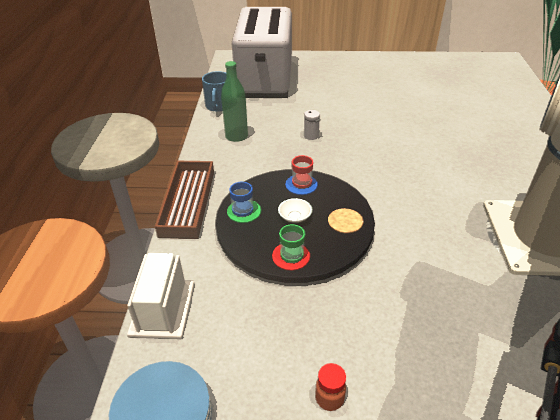

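Top view, with up = +x and left = +y: green glass on the red coaster (245,217), blue glass on the green coaster (304,165), red glass on the blue coaster (350,223). The cork coaster (295,268) is free. The holder is at (473,232) on the robot's right and the chilli jar at (115,252) on the left.

```bash
cat > m.py <<'E'
from h import *
import pickle
ims=pickle.load(open('i0.pkl','rb'))
d=ims['top']; im=d['pixels']; hsv=cv2.cvtColor(im,cv2.COLOR_BGR2HSV)
print('turntable',ray(d,(299,219),30))
rng={'red':[(0,8),(172,180)],'green':[(50,85)],'blue':[(100,125)],'cork':[(9,20)]}
P={'red':(245,217),'green':(304,166),'blue':(350,223),'cork':(295,268)}
for c,p in P.items():
    m=np.zeros(im.shape[:2],np.uint8)
    for a,b in rng[c]: m|=cv2.inRange(hsv,(a,100,50),(b,255,255))
    k=np.zeros_like(m); cv2.circle(k,p,24,255,-1); m&=k
    n,l,s,ce=cv2.connectedComponentsWithStats(m)
    pts=cv2.findNonZero(m)
    q,r=cv2.minEnclosingCircle(pts); w=ray(d,q,34)
    print('coaster',c,np.round(q,1),round(r,1),w.round(1),'mm r',r*np.linalg.norm(ray(d,(q[0]+1,q[1]),34)-w))
    m2=[x for x in rng if x!=c]
s=ims['side']['pixels']
a=cv2.resize(im[130:300,215:385],(510,510),interpolation=cv2.INTER_CUBIC)
cv2.imwrite('pics/crop1.png',a)
a=cv2.resize(s[145:275,215:375],(800,600*130*800//(160*600)),interpolation=cv2.INTER_CUBIC)
cv2.imwrite('pics/crop2.png',cv2.resize(a,(738,600)))
R=cv2.Rodrigues(np.array(ctrl.get_obs()['orientation']))[0];print(R)
for p,z,n in[((473,232),72,'holder'),((113,252),70,'jar')]: print(n,ray(d,p,z))
E
python3 m.py
```

```text
turntable [542.08703943 -16.05557012  30.        ]
coaster red [244.8 216.6] 18.3 [549.8 103.7  34. ] mm r 40.57054885177129
coaster green [303.6 167.2] 17.6 [657.1 -29.   34. ] mm r 39.2352397909653
coaster blue [349.2 222.6] 18.0 [ 531.6 -126.4   34. ] mm r 39.666088874315506
coaster cork [295. 268.] 18.1 [435.   -4.5  34. ] mm r 39.53105675319547
[[-5.26185738e-04  4.44694561e-01  8.95682126e-01]
 [-1.01086784e-03  8.95681556e-01 -4.44694872e-01]
 [-9.99999351e-01 -1.13940835e-03 -2.17674317e-05]]
holder [ 505.31946825 -378.54505612   72.        ]
jar [479.45437989 378.99037793  70.        ]
```

View pics/crop1.png

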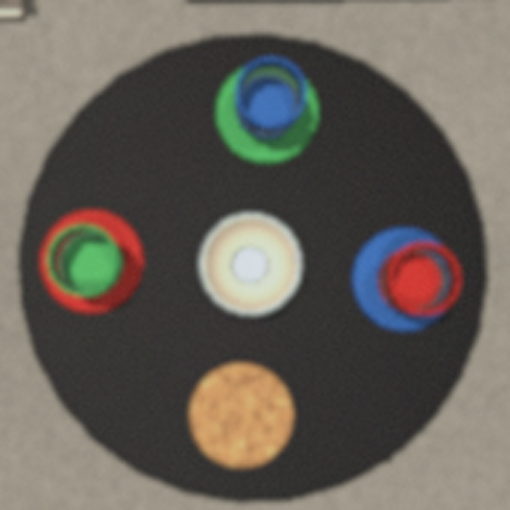

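carry_out --pt "0 0 0 10.6 0 0" --pt "0 0 0 10.6 0 0" --pt "0 0 0 10.6 0 0" --pt "0 0 0 10.6 0 0" --pt "0 0 0 10.6 0 0" --pt "0 0 0 10.6 0 0" --pt "0 0 0 0 0 0" --grip 0

```text
t: 1.02
ee_pos: [276.9, 557.9, 219.6]
orientation: [1.217, 1.199, -1.226]
ft_force: [-0.4, 0.3, 0.2]
width: 88.1
```

```bash
cat > st.py <<'E'
from h import *
def st():
    o=ctrl.get_obs(); R=cv2.Rodrigues(np.array(o['orientation']))[0]
    print('t',round(float(o['t']),2),'p',o['ee_pos'].round(1),'yaw_y',np.degrees(np.arctan2(R[1,1],R[0,1])).round(2),'xz',R[:,0].round(4),'F',o['ft_force'].round(1),'w',round(float(o['width']),1),'q',o['qpos'].round(2))
    return o,R
def to(P):
    o,R=st(); s=R.T@(np.array(P)-o['ee_pos'])/1000; print('shift tool',s.round(4)); return s
E
python3 -c "
from st import *; import pickle
d=pickle.load(open('i0.pkl','rb'))['top']
for n,p in dict(green=(243.3,217.3),blue=(305.3,161),red=(357,222.7)).items(): print(n,ray(d,p,96).round(1))
to([550,106,200])"
```

```text
green [545.5 100.4  96. ]
blue [659.1 -29.5  96. ]
red [ 529.4 -131.8   96. ]
t 1.02 p [276.9 557.9 219.6] yaw_y -0.99 xz [-0.0028 -0.0053 -1.    ] F [-0.4  0.3  0.2] w 88.1 q [1.09 0.43 1.63 0.   1.09 1.11]
shift tool [0.0213 0.281  0.447 ]
```

carry_out --pt "0.002 0.031 0.05 -1 0 0" --pt "0.002 0.031 0.05 0 0 0" --pt "0.002 0.031 0.05 0 0 0" --pt "0.002 0.031 0.05 0 0 0" --pt "0.002 0.031 0.05 0 0 0" --pt "0.002 0.031 0.05 0 0 0" --pt "0.002 0.031 0.05 0 0 0" --pt "0.002 0.031 0.05 0 0 0"

```text
t: 2.02
ee_pos: [537.1, 154.3, 204.5]
orientation: [1.173, 1.229, -1.177]
ft_force: [0.4, 0.2, -0.2]
width: 88.1
```

```bash
python3 -c "
from st import *
to([548,102,200])"
```

```text
t 2.02 p [537.1 154.3 204.5] yaw_y 2.62 xz [-5.e-04 -3.e-03 -1.e+00] F [ 0.4  0.2 -0.2] w 88.1 q [ 0.26  0.35  1.79 -0.    1.    0.22]
shift tool [0.0046 0.0085 0.0527]
```

carry_out --pt "0.004 0.009 0.052 2.6 0 0" --pt "0 0 0 0 0 0" --pt "0 0 0 0 0 0"

```text
t: 2.4
ee_pos: [550.6, 97.9, 200.2]
orientation: [1.204, 1.209, -1.207]
ft_force: [0.1, -0.7, -0.8]
width: 88.0
```

```bash
python3 -c "
from st import *; import pickle
st(); d=shot('wrist','w1.png'); pickle.dump(d,open('w1.pkl','wb'))
print(proj(d,[[549.8,103.7,34],[545.5,100.4,96]]))"
```

```text
t 2.4 p [550.6  97.9 200.2] yaw_y 0.26 xz [ 1.e-04 -3.e-03 -1.e+00] F [ 0.1 -0.7 -0.8] w 88.0 q [ 0.16  0.36  1.79 -0.    0.99  0.15]
[[278.79617216 187.40000303]
 [272.95721973 208.62844992]]
```

View pics/w1.png

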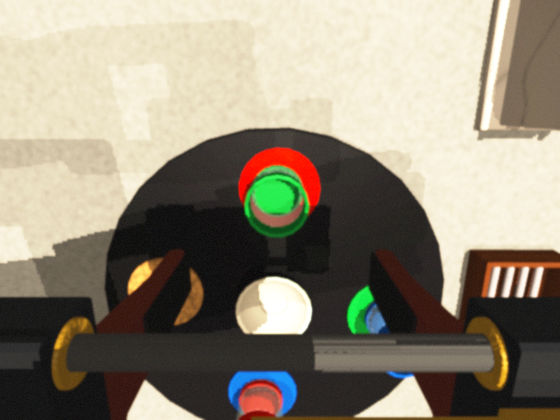

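```bash
cat > g.py <<'E'
from st import *
rng={'red':[(0,8),(172,180)],'green':[(45,88)],'blue':[(98,128)],'cork':[(8,22)]}
def mask(im,c):
    h=cv2.cvtColor(im,cv2.COLOR_BGR2HSV); m=np.zeros(im.shape[:2],np.uint8)
    for a,b in rng[c]: m|=cv2.inRange(h,(a,110,50),(b,255,255))
    return m
def near(m,p,r):
    k=np.zeros_like(m); cv2.circle(k,(int(p[0]),int(p[1])),r,255,-1); return m&k
def glass(d,c,guess):
    """rim centre (x,y): left/right extremes give x; lower edge gives y, all on plane z=96 (rim r 25)"""
    p=proj(d,[[*guess,96]])[0]; m=near(mask(d['pixels'],c),p,48)
    x,y,w,h=cv2.boundingRect(m); A=ray(d,(x,p[1]),96);B=ray(d,(x+w,p[1]),96);C=ray(d,(p[0],y+h),96)
    print('glass',c,'bbox',(x,y,w,h),'dia mm',round(B[0]-A[0],1),'centre',round((A[0]+B[0])/2,1),round(C[1]+25,1))
def coaster(d,c,guess,z=34):
    p=proj(d,[[*guess,z]])[0]; m=near(mask(d['pixels'],c),p,60); cs=cv2.findContours(m,0,2)[0]
    q=cv2.convexHull(np.vstack([k for k in cs if cv2.contourArea(k)>60])).reshape(-1,2)
    W=np.array([ray(d,u,z)[:2] for u in q],np.float32); ce,r=cv2.minEnclosingCircle(W); print('coaster',c,np.round(ce,1),'r',round(r,1))
E
python3 -c "
from g import *; import pickle
d=pickle.load(open('w1.pkl','rb'))
glass(d,'green',(546,100)); coaster(d,'red',(550,104))
to([548,101,60])"
```

```text
glass green bbox (244, 166, 65, 72) dia mm 49.7 centre 548.2 101.5
coaster red [550.1 102.5] r 39.2
t 2.45 p [550.5  98.2 200.2] yaw_y 0.28 xz [ 0.     -0.0032 -1.    ] F [-0.8 -0.4 -0.9] w 87.5 q [ 0.16  0.36  1.79 -0.    0.99  0.15]
shift tool [ 0.1402 -0.0025 -0.0033]
```

carry_out --pt "0.04 -0.002 -0.003 0 0 0" --pt "0.04 0 0 0 0 0" --pt "0.04 0 0 0 0 0" --pt "0.02 0 0 0 0 0" --pt "0.006 0 0 0 0 0" --pt "0 0 0 0 0 0"

```text
t: 3.2
ee_pos: [548.8, 110.2, 52.6]
orientation: [1.192, 1.216, -1.188]
ft_force: [0.9, -0.3, 1.1]
width: 88.0
```

```bash
python3 -c "
from g import *
to([548,101.5,52])"
```

```text
t 3.2 p [548.8 110.2  52.6] yaw_y 1.44 xz [ 0.005  -0.0016 -1.    ] F [ 0.9 -0.3  1.1] w 88.0 q [ 0.18  0.58  1.87 -0.    0.69  0.16]
shift tool [ 0.0006 -0.001   0.0086]
```

carry_out --pt "0 -0.001 0.0085 1.4 0 0" --pt "0 0 0 0 0 0" --pt "0 0 0 0 0 0"

```text
t: 3.58
ee_pos: [549.5, 101.8, 55.2]
orientation: [1.213, 1.202, -1.203]
ft_force: [0.3, 1.4, -1.1]
width: 87.6
```

```bash
python3 -c "
from g import *
to([548,101.5,52])"
```

```text
t 3.58 p [549.5 101.8  55.2] yaw_y -0.0 xz [ 9.2e-03 -8.0e-04 -1.0e+00] F [ 0.3  1.4 -1.1] w 87.6 q [ 0.16  0.57  1.87 -0.    0.69  0.17]
shift tool [ 0.0032 -0.0015  0.0003]
```

carry_out --pt "0.002 -0.001 0 0 0 -0.5" --pt "0 0 0 0 0 0" --pt "0 0 0 0 0 0" --pt "0 0 0 0 0 0" --pt "0 0 0 0 0 0" --pt "0 0 0 0 0 0" --grip 1

```text
t: 4.32
ee_pos: [548.8, 101.6, 53.6]
orientation: [1.209, 1.208, -1.209]
ft_force: [-0.2, -0.8, 0.0]
width: 48.3
```

```bash
python3 -c "
from g import *
st()"
```

```text
t 4.33 p [548.8 101.6  53.6] yaw_y -0.02 xz [ 7.e-04 -7.e-04 -1.e+00] F [-0.2 -0.8  0. ] w 48.3 q [ 0.16  0.58  1.87 -0.    0.7   0.16]
```

carry_out --pt "-0.02 0 0 0 0 0" --pt "-0.04 0 0 0 0 0" --pt "-0.03 0 0 0 0 0" --pt "0 -0.03 0.027 0 0 0" --pt "0 -0.03 0.027 0 0 0" --pt "0 -0.03 0.027 0 0 0" --pt "0 -0.024 0.025 0 0 0" --pt "0 0 0 0 0 0"

```text
t: 5.32
ee_pos: [431.0, -6.6, 145.7]
orientation: [1.208, 1.209, -1.209]
ft_force: [0.1, 1.2, -0.0]
width: 48.4
```

```bash
python3 -c "
from g import *; import pickle
to([435,-4.5,100]); d=shot('top'); coaster(d,'red',(550,103)); d=shot('wrist','w2.png'); pickle.dump(d,open('w2.pkl','wb'))
coaster(d,'cork',(435,-4.5));coaster(d,'red',(550,103))"
```

```text
t 5.33 p [431.   -6.6 145.7] yaw_y 0.07 xz [ 3.e-04 -1.e-03 -1.e+00] F [ 0.1  1.2 -0. ] w 48.4 q [-0.04  0.26  2.1  -0.    0.77 -0.04]
shift tool [ 0.0457  0.004  -0.0021]
coaster red [549.7 103.2] r 40.1
coaster cork [435.1  -4.6] r 38.8
coaster red [550.  101.8] r 39.0
```

View pics/w2.png

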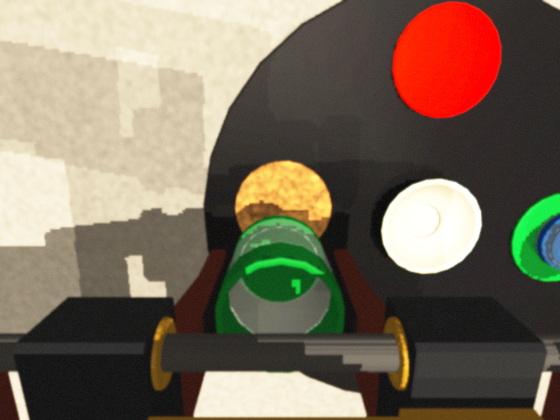

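The wrist view shows the green glass held upright, just in front of the cork coaster (283,205). The red coaster (447,60) is now free.

carry_out --pt "0.01 0.004 -0.002 0 0 0" --pt "0.03 0 0 0 0 0" --pt "0.03 0 0 0 0 0" --pt "0.01 0 0 0 0 0" --pt "0.0 0 0 0 0 0" --pt "0 0 0 0 0 0"

```text
t: 6.18
ee_pos: [444.3, -0.4, 62.9]
orientation: [1.208, 1.206, -1.199]
ft_force: [0.2, 0.1, -1.5]
width: 48.5
```

```bash
python3 -c "
from g import *
to([435,-4.5,54])"
```

```text
t 6.17 p [ 4.443e+02 -4.000e-01  6.290e+01] yaw_y 0.39 xz [ 8.e-03 -6.e-04 -1.e+00] F [ 0.2  0.1 -1.5] w 48.5 q [-0.03  0.44  2.12 -0.    0.57 -0.03]
shift tool [ 0.0089 -0.0094  0.0041]
```

carry_out --pt "0.003 -0.009 0.004 0 0 -0.4" --pt "0 0 0 0 0 0" --pt "0.003 0 0 0 0 0" --pt "0 0 0 0 0 0"

```text
t: 6.68
ee_pos: [436.0, -4.9, 58.3]
orientation: [1.206, 1.208, -1.202]
ft_force: [0.7, 0.7, -0.1]
width: 48.2
```

```bash
python3 -c "
from g import *
to([435,-4.5,54])"
```

```text
t 6.67 p [436.   -4.9  58.3] yaw_y 0.37 xz [ 4.3e-03 -8.0e-04 -1.0e+00] F [ 0.7  0.7 -0.1] w 48.2 q [-0.04  0.45  2.14 -0.    0.55 -0.04]
shift tool [ 0.0043 -0.001  -0.0004]
```

carry_out --pt "0.002 -0.001 0 0 0 -0.2" --pt "0.002 0 0 0 0 0" --pt "0.001 0 0 0 0 0" --pt "0 0 0 0 0 0"

```text
t: 7.18
ee_pos: [435.2, -4.9, 53.5]
orientation: [1.204, 1.211, -1.204]
ft_force: [-1.3, -0.6, 2.1]
width: 48.4
```

carry_out --pt "0 0 0 0 0 0" --pt "0 0 0 0 0 0" --pt "0 0 0 0 0 0" --pt "0 0 0 0 0 0" --pt "-0.03 0 0 0 0 0" --pt "-0.04 0 0 0 0 0" --pt "-0.04 0 0 0 0 0" --pt "-0.03 0 0 0 0 0" --grip 0

```text
t: 8.18
ee_pos: [433.3, -4.7, 194.9]
orientation: [1.202, 1.216, -1.209]
ft_force: [0.8, 0.0, -0.6]
width: 87.9
```

```bash
python3 -c "
from g import *
to([529.4,-131.8,190])"
```

```text
t 8.18 p [433.3  -4.7 194.9] yaw_y 0.37 xz [-5.5e-03 -5.0e-04 -1.0e+00] F [ 0.8  0.  -0.6] w 87.9 q [-0.04  0.18  2.06 -0.    0.91 -0.04]
shift tool [0.0045 0.0953 0.1277]
```

carry_out --pt "0.0 0.03 0.04 0.3 0 0.3" --pt "0.0 0.03 0.04 0 0 0" --pt "0.0 0.025 0.035 0 0 0" --pt "0 0.01 0.012 0 0 0" --pt "0 0 0 0 0 0" --pt "0 0 0 0 0 0"

```text
t: 8.93
ee_pos: [531.1, -133.2, 198.0]
orientation: [1.209, 1.207, -1.204]
ft_force: [-0.1, 1.0, -0.3]
width: 88.2
```

```bash
python3 -c "
from g import *
st(); d=shot('wrist','w3.png'); glass(d,'red',(529.4,-131.8)); coaster(d,'blue',(531.6,-126.4))
glass(d,'green',(435,-5)); to([529.4,-131.8,52])"
```

```text
t 8.93 p [ 531.1 -133.2  198. ] yaw_y 0.17 xz [ 4.4e-03 -1.0e-04 -1.0e+00] F [-0.1  1.  -0.3] w 88.2 q [-0.27  0.34  1.83  0.    0.97 -0.27]
glass red bbox (245, 169, 67, 74) dia mm 50.9 centre 530.7 -132.6
coaster blue [ 532.1 -127.9] r 38.8
glass green bbox (95, 0, 88, 70) dia mm 58.2 centre 438.2 -6.8
t 8.97 p [ 531.1 -133.1  198. ] yaw_y 0.19 xz [ 4.5e-03 -2.0e-04 -1.0e+00] F [-0.5  0.   0.3] w 87.7 q [-0.27  0.34  1.83  0.    0.97 -0.27]
shift tool [ 0.146  -0.0024 -0.0013]
```

View pics/w3.png

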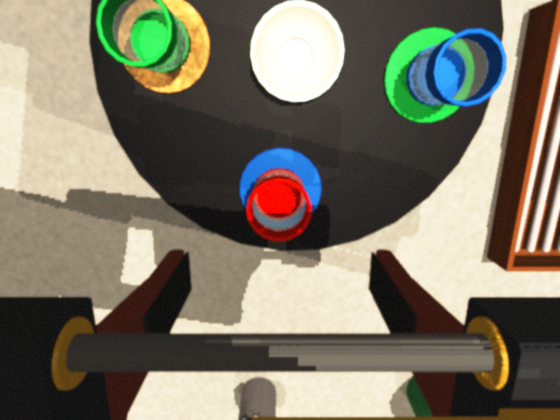

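Red glass rim at (278,207) on the blue coaster (280,187); green stands on the cork at (143,38), blue on the green coaster at (455,70).

carry_out --pt "0.03 -0.001 0 0 0 -0.2" --pt "0.04 0 0 0 0 0" --pt "0.04 0 0 0 0 0" --pt "0.02 0 0 0 0 0" --pt "0.0 0 0 0 0 0" --pt "0 0 0 0 0 0"

```text
t: 9.72
ee_pos: [528.5, -127.4, 67.2]
orientation: [1.203, 1.212, -1.2]
ft_force: [1.0, -0.1, 0.8]
width: 87.9
```

```bash
python3 -c "
from g import *
to([530.5,-132.2,52.6])"
```

```text
t 9.72 p [ 528.5 -127.4   67.2] yaw_y 0.55 xz [ 2.4e-03 -1.0e-04 -1.0e+00] F [ 1.  -0.1  0.8] w 87.9 q [-0.26  0.54  1.9   0.    0.7  -0.27]
shift tool [0.0146 0.0019 0.0048]
```

carry_out --pt "0.01 0.002 0.005 0.5 0 -0.2" --pt "0.004 0 0 0 0 0" --pt "0 0 0 0 0 0" --pt "0 0 0 0 0 0"

```text
t: 10.22
ee_pos: [532.3, -133.0, 54.7]
orientation: [1.209, 1.206, -1.207]
ft_force: [0.3, 0.4, 0.0]
width: 87.9
```

```bash
python3 -c "
from g import *
to([530.5,-132.2,53])"
```

```text
t 10.22 p [ 532.3 -133.    54.7] yaw_y 0.03 xz [ 0.0028 -0.0012 -1.    ] F [0.3 0.4 0. ] w 87.9 q [-0.27  0.56  1.89 -0.    0.68 -0.27]
shift tool [ 0.0017 -0.0018 -0.0008]
```

carry_out --pt "0.0015 -0.002 -0.001 0 0 -0.2" --pt "0 0 0 0 0 0" --pt "0 0 0 0 0 0" --pt "0 0 0 0 0 0" --pt "0 0 0 0 0 0" --pt "0 0 0 0 0 0" --grip 1

```text
t: 10.98
ee_pos: [530.4, -132.0, 53.4]
orientation: [1.208, 1.209, -1.21]
ft_force: [-0.2, 0.1, -0.6]
width: 48.6
```

```bash
python3 -c "
from g import *
to([550,102.5,150])"
```

```text
t 10.97 p [ 530.4 -132.    53.4] yaw_y 0.03 xz [-4.0e-04 -1.4e-03 -1.0e+00] F [-0.2  0.1 -0.6] w 48.6 q [-0.26  0.56  1.9  -0.    0.68 -0.26]
shift tool [-0.0969  0.0197 -0.2343]
```

carry_out --pt "-0.02 0 0 0 0 0" --pt "-0.04 0 0 0 0 0" --pt "-0.037 0 0 0 0 0" --pt "0 0.005 -0.05 0 0 0" --pt "0 0.005 -0.06 0 0 0" --pt "0 0.005 -0.06 0 0 0" --pt "0 0.005 -0.045 0 0 0" --pt "0 0 -0.01 0 0 0"

```text
t: 11.98
ee_pos: [551.0, 98.2, 153.2]
orientation: [1.211, 1.207, -1.212]
ft_force: [0.5, 0.2, -1.1]
width: 48.7
```

```bash
python3 -c "
from g import *
to([550,102.5,54])"
```

```text
t 11.97 p [551.   98.2 153.2] yaw_y -0.21 xz [-3.e-04 -5.e-04 -1.e+00] F [ 0.5  0.2 -1.1] w 48.7 q [ 0.16  0.42  1.83 -0.    0.9   0.16]
shift tool [ 0.0992 -0.001  -0.0043]
```

carry_out --pt "0 0 0 -0.2 0 0" --pt "0.03 0 0 0 0 0" --pt "0.03 0 0 0 0 0" --pt "0.02 0 0 0 0 0" --pt "0 0 0 0 0 0" --pt "0 0 0 0 0 0"

```text
t: 12.72
ee_pos: [550.9, 91.4, 71.8]
orientation: [1.211, 1.206, -1.214]
ft_force: [0.1, -0.1, -0.5]
width: 48.7
```

```bash
python3 -c "
from g import *
to([550,102.5,54])"
```

```text
t 12.72 p [550.9  91.4  71.8] yaw_y -0.25 xz [-6.e-04 -2.e-03 -1.e+00] F [ 0.1 -0.1 -0.5] w 48.7 q [ 0.14  0.55  1.86 -0.    0.73  0.15]
shift tool [ 0.0177 -0.0009 -0.0111]
```

carry_out --pt "0.005 -0.001 -0.011 0 0 0" --pt "0 0 0 0 0 0" --pt "0.006 0 0 0 0 0" --pt "0 0 0 0 0 0" --pt "0 0 0 0 0 0"

```text
t: 13.35
ee_pos: [551.2, 103.1, 62.3]
orientation: [1.213, 1.204, -1.211]
ft_force: [-0.6, 0.3, -0.8]
width: 48.7
```

```bash
python3 -c "
from g import *
to([550,102.5,54])"
```

```text
t 13.35 p [551.2 103.1  62.3] yaw_y -0.25 xz [ 0.0031 -0.0014 -1.    ] F [-0.6  0.3 -0.8] w 48.7 q [ 0.16  0.56  1.86 -0.    0.71  0.17]
shift tool [ 0.0083 -0.0012  0.0006]
```

carry_out --pt "0.004 -0.001 0.0005 0 0 -0.2" --pt "0.003 0 0 0 0 0" --pt "0.001 0 0 0 0 0" --pt "0 0 0 0 0 0" --pt "0.001 0 0 0 0 0" --pt "0 0 0 0 0 0"

```text
t: 14.1
ee_pos: [550.4, 102.5, 53.5]
orientation: [1.211, 1.206, -1.213]
ft_force: [0.3, 0.2, 0.1]
width: 48.7
```

carry_out --pt "0 0 0 0 0 0" --pt "0 0 0 0 0 0" --pt "0 0 0 0 0 0" --pt "0 0 0 0 0 0" --pt "-0.03 0 0 0 0 0" --pt "-0.04 0 0 0 0 0" --pt "-0.04 0 0 0 0 0" --pt "-0.03 0 0 0 0 0" --grip 0

```text
t: 15.1
ee_pos: [548.8, 102.4, 194.5]
orientation: [1.208, 1.21, -1.218]
ft_force: [0.8, 0.1, 0.7]
width: 88.0
```

```bash
python3 -c "
from g import *
d=shot('wrist'); glass(d,'red',(550,102.5))
to([659,-29.5,190])"
```

```text
glass red bbox (240, 165, 86, 80) dia mm 64.6 centre 550.6 102.4
t 15.15 p [550.9 102.7 198.2] yaw_y -0.26 xz [-9.0e-04 -1.4e-03 -1.0e+00] F [ 1.9 -0.1  2.4] w 87.8 q [ 0.16  0.36  1.79 -0.    0.99  0.17]
shift tool [0.0083 0.1087 0.1317]
```

carry_out --pt "0.0 0.035 0.042 -0.2 0 0" --pt "0.0 0.035 0.042 0 0 0" --pt "0.0 0.03 0.036 0 0 0" --pt "0 0.009 0.011 0 0 0" --pt "0 0 0 0 0 0" --pt "0 0 0 0 0 0"

```text
t: 15.9
ee_pos: [661.3, -29.8, 198.3]
orientation: [1.208, 1.21, -1.208]
ft_force: [-0.1, 0.3, 0.0]
width: 88.0
```

```bash
python3 -c "
from g import *
d=shot('wrist','w4.png'); glass(d,'blue',(659,-29.5)); coaster(d,'green',(657,-29)); to([659,-29.5,53.5])"
```

```text
glass blue bbox (248, 171, 66, 74) dia mm 50.3 centre 662.2 -30.9
coaster green [658.6 -29.6] r 38.8
t 15.95 p [661.2 -29.6 198.3] yaw_y 0.12 xz [-4.e-04 -2.e-04 -1.e+00] F [ 0.6 -0.   0.1] w 88.0 q [-0.06  0.5   1.56 -0.    1.08 -0.06]
shift tool [ 0.1448 -0.0022 -0.0002]
```

View pics/w4.png

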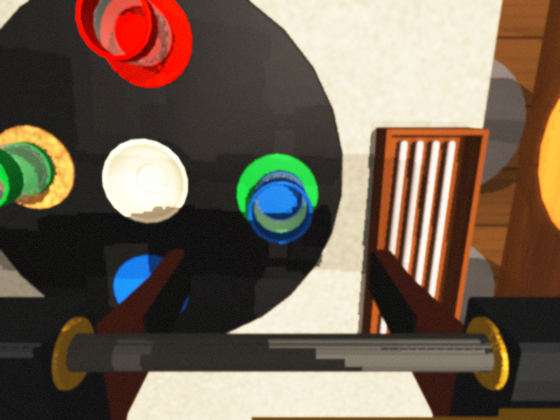

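Blue glass at (280,208) on the green coaster (277,192), red standing upright on red at (133,35). The cutlery box lies clear to the right.

carry_out --pt "0.03 0 0.001 0 0 0" --pt "0.04 0 0 0 0 0" --pt "0.04 0 0 0 0 0" --pt "0.02 0 0 0 0 0" --pt "0.0 0 0 0 0 0" --pt "0 0 0 0 0 0"

```text
t: 16.7
ee_pos: [660.8, -24.5, 69.0]
orientation: [1.205, 1.211, -1.2]
ft_force: [-0.7, 0.2, 0.5]
width: 88.0
```

```bash
python3 -c "
from g import *
to([661.5,-30.3,53.5])"
```

```text
t 16.7 p [660.8 -24.5  69. ] yaw_y 0.51 xz [ 3.9e-03  2.0e-04 -1.0e+00] F [-0.7  0.2  0.5] w 88.0 q [-0.06  0.66  1.63  0.    0.85 -0.06]
shift tool [0.0155 0.0006 0.0058]
```

carry_out --pt "0.01 0 0.006 0.4 0 -0.2" --pt "0.005 0 0 0 0 0" --pt "0 0 0 0 0 0" --pt "0 0 0 0 0 0"

```text
t: 17.2
ee_pos: [662.9, -31.4, 56.2]
orientation: [1.211, 1.206, -1.205]
ft_force: [0.0, 0.3, 0.3]
width: 87.6
```

```bash
python3 -c "
from g import *
to([661.5,-30.3,53.5])"
```

```text
t 17.2 p [662.9 -31.4  56.2] yaw_y 0.06 xz [ 5.2e-03 -2.0e-04 -1.0e+00] F [0.  0.3 0.3] w 87.6 q [-0.07  0.68  1.63  0.    0.83 -0.07]
shift tool [ 0.0027 -0.0015 -0.0011]
```

carry_out --pt "0.002 -0.0015 -0.001 0 0 -0.3" --pt "0 0 0 0 0 0" --pt "0 0 0 0 0 0" --pt "0 0 0 0 0 0" --pt "0 0 0 0 0 0" --pt "0 0 0 0 0 0" --grip 1

```text
t: 17.95
ee_pos: [661.5, -30.2, 54.4]
orientation: [1.208, 1.21, -1.208]
ft_force: [-0.5, 0.6, 0.1]
width: 49.5
```

```bash
python3 -c "
from g import *
to([532,-127.2,150])"
```

```text
t 17.95 p [661.5 -30.2  54.4] yaw_y 0.07 xz [ 0.e+00 -2.e-04 -1.e+00] F [-0.5  0.6  0.1] w 49.5 q [-0.06  0.69  1.63 -0.    0.83 -0.06]
shift tool [-0.0956 -0.1296  0.0969]
```

carry_out --pt "-0.02 0 0 0 0 0" --pt "-0.04 0 0 0 0 0" --pt "-0.036 0 0 0 0 0" --pt "0 -0.04 0.03 0 0 0" --pt "0 -0.04 0.03 0 0 0" --pt "0 -0.035 0.026 0 0 0" --pt "0 -0.015 0.011 0 0 0" --pt "0 0 0 0 0 0"

```text
t: 18.95
ee_pos: [531.7, -129.8, 162.8]
orientation: [1.211, 1.201, -1.201]
ft_force: [1.3, 0.7, -0.4]
width: 49.2
```

```bash
python3 -c "
from g import *
to([532,-127.2,54.4]); d=shot('wrist','w5.png'); coaster(d,'green',(658,-29.4))"
```

```text
t 18.95 p [ 531.7 -129.8  162.8] yaw_y 0.13 xz [ 0.0106 -0.0023 -0.9999] F [ 1.3  0.7 -0.4] w 49.2 q [-0.26  0.39  1.85  0.    0.89 -0.26]
shift tool [ 0.1084 -0.0009 -0.0028]
coaster green [658.3 -30.4] r 38.8
```

carry_out --pt "0 0 -0.002 0 0 -0.6" --pt "0.03 0 0 0 0 0" --pt "0.035 0 0 0 0 0" --pt "0.02 0 0 0 0 0" --pt "0 0 0 0 0 0" --pt "0 0 0 0 0 0"

```text
t: 19.75
ee_pos: [541.0, -123.7, 76.6]
orientation: [1.203, 1.207, -1.2]
ft_force: [-0.4, 0.3, -0.8]
width: 49.2
```

```bash
python3 -c "
from g import *
to([532,-127.2,54.4])"
```

```text
t 19.75 p [ 541.  -123.7   76.6] yaw_y 0.51 xz [ 0.005  -0.0031 -1.    ] F [-0.4  0.3 -0.8] w 49.2 q [-0.25  0.53  1.87 -0.    0.73 -0.25]
shift tool [ 0.0222 -0.0092  0.0034]
```

carry_out --pt "0.006 -0.009 0.0035 0.4 0 -0.3" --pt "0 0 0 0 0 0" --pt "0.006 0 0 0 0 0" --pt "0 0 0 0 0 0" --pt "0 0 0 0 0 0"

```text
t: 20.38
ee_pos: [533.1, -127.8, 66.1]
orientation: [1.207, 1.205, -1.208]
ft_force: [-0.4, -0.2, -0.3]
width: 49.1
```

```bash
python3 -c "
from g import *
to([532,-127.2,54.4])"
```

```text
t 20.38 p [ 533.1 -127.8   66.1] yaw_y 0.08 xz [ 0.0031 -0.0041 -1.    ] F [-0.4 -0.2 -0.3] w 49.1 q [-0.26  0.54  1.89 -0.    0.7  -0.25]
shift tool [ 0.0117 -0.0011 -0.0007]
```

carry_out --pt "0.005 -0.001 -0.0005 0 0.2 -0.2" --pt "0.003 0 0 0 0 0" --pt "0.001 0 0 0 0 0" --pt "0 0 0 0 0 0"

```text
t: 20.88
ee_pos: [532.1, -127.3, 56.4]
orientation: [1.208, 1.21, -1.209]
ft_force: [-0.2, 0.1, -0.8]
width: 49.1
```

```bash
python3 -c "
from g import *
to([532,-127.2,54.4])"
```

```text
t 20.88 p [ 532.1 -127.3   56.4] yaw_y 0.08 xz [-8.e-04 -3.e-04 -1.e+00] F [-0.2  0.1 -0.8] w 49.1 q [-0.26  0.56  1.89 -0.    0.69 -0.26]
shift tool [ 0.002  -0.0001 -0.0001]
```

carry_out --pt "0.001 0 0 0 0 0" --pt "0.001 0 0 0 0 0" --pt "0.0005 0 0 0 0 0" --pt "0 0 0 0 0 0"

```text
t: 21.38
ee_pos: [532.3, -127.4, 54.5]
orientation: [1.208, 1.21, -1.208]
ft_force: [0.1, 0.1, -0.5]
width: 49.0
```

carry_out --pt "0 0 0 0 0 0" --pt "0 0 0 0 0 0" --pt "0 0 0 0 0 0" --pt "0 0 0 0 0 0" --pt "-0.03 0 0 0 0 0" --pt "-0.04 0 0 0 0 0" --pt "-0.04 0 0 0 0 0" --pt "-0.03 0 0 0 0 0" --grip 0

```text
t: 22.38
ee_pos: [530.6, -126.8, 195.5]
orientation: [1.206, 1.215, -1.212]
ft_force: [0.5, -0.9, 0.6]
width: 87.5
```

```bash
python3 -c "
from g import *
to([435,-4.5,195])"
```

```text
t 22.38 p [ 530.6 -126.8  195.5] yaw_y 0.09 xz [-0.0062  0.0011 -1.    ] F [ 0.5 -0.9  0.6] w 87.5 q [-0.26  0.34  1.82 -0.    0.98 -0.26]
shift tool [ 0.0012 -0.0954 -0.1225]
```

carry_out --pt "0.0 -0.03 -0.04 0 0 0.2" --pt "0.0 -0.03 -0.04 0 0 0" --pt "0.0 -0.025 -0.032 0 0 0" --pt "0 -0.01 -0.011 0 0 0" --pt "0 0 0 0 0 0" --pt "0 0 0 0 0 0"

```text
t: 23.12
ee_pos: [437.0, -2.6, 199.2]
orientation: [1.212, 1.203, -1.204]
ft_force: [-0.4, 0.6, -0.0]
width: 87.9
```

```bash
python3 -c "
from g import *
d=shot('wrist','w6.png'); glass(d,'green',(435,-4.5)); to([435,-4.5,53.5])"
```

```text
glass green bbox (243, 173, 65, 74) dia mm 49.8 centre 434.6 -5.9
t 23.18 p [437.   -2.7 199.2] yaw_y 0.0 xz [ 7.4e-03 -8.0e-04 -1.0e+00] F [-0.   0.3  0.5] w 87.8 q [-0.03  0.18  2.05 -0.    0.9  -0.03]
shift tool [ 0.1457 -0.0031  0.0017]
```

View pics/w6.png

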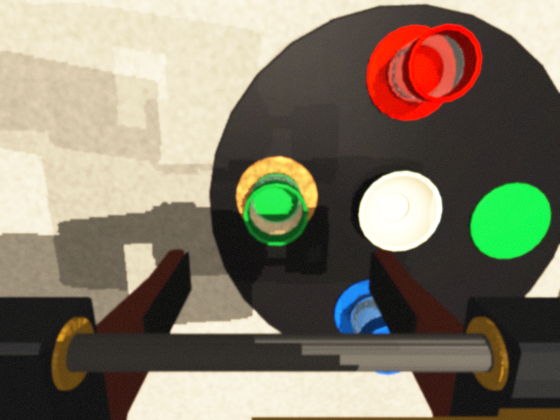

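Green glass at (275,208) on the cork; red on red (435,65) and blue on blue (370,320) are both upright; the green coaster (511,220) is free.

carry_out --pt "0.03 -0.003 0.003 0 0 -0.4" --pt "0.04 0 0 0 0 0" --pt "0.04 0 0 0 0 0" --pt "0.02 0 0 0 0 0" --pt "0.0 0 0 0 0 0" --pt "0 0 0 0 0 0" --grip 0.15

```text
t: 23.92
ee_pos: [441.4, -10.5, 66.0]
orientation: [1.216, 1.201, -1.21]
ft_force: [0.4, -0.2, -0.1]
width: 74.5
```

```bash
python3 -c "
from g import *
to([434.8,-5.2,53.5])"
```

```text
t 23.93 p [441.4 -10.5  66. ] yaw_y -0.36 xz [ 0.0062 -0.0015 -1.    ] F [ 0.4 -0.2 -0.1] w 74.5 q [-0.05  0.43  2.12 -0.    0.58 -0.04]
shift tool [ 0.0125 -0.0067 -0.0052]
```

carry_out --pt "0.007 -0.006 -0.005 -0.3 0 -0.3" --pt "0.004 0 0 0 0 0" --pt "0 0 0 0 0 0" --pt "0 0 0 0 0 0"

```text
t: 24.42
ee_pos: [436.9, -5.3, 56.4]
orientation: [1.211, 1.204, -1.207]
ft_force: [-0.0, -0.0, 0.1]
width: 74.6
```

```bash
python3 -c "
from g import *
to([434.8,-5.2,53.5])"
```

```text
t 24.43 p [436.9  -5.3  56.4] yaw_y -0.04 xz [ 0.0051 -0.0017 -1.    ] F [-0.  -0.   0.1] w 74.6 q [-0.04  0.45  2.14 -0.    0.55 -0.04]
shift tool [ 0.0029 -0.0021 -0.0001]
```

carry_out --pt "0.003 -0.002 0 0 0.1 -0.3" --pt "0 0 0 0 0 0" --pt "0 0 0 0 0 0" --pt "0 0 0 0 0 0" --pt "0 0 0 0 0 0" --pt "0 0 0 0 0 0" --grip 1

```text
t: 25.18
ee_pos: [435.0, -5.3, 53.4]
orientation: [1.21, 1.209, -1.21]
ft_force: [-0.4, -0.1, -1.2]
width: 48.1
```

```bash
python3 -c "
from g import *
to([658.3,-29.7,150])"
```

```text
t 25.18 p [435.   -5.3  53.4] yaw_y -0.04 xz [ 1.e-04  1.e-04 -1.e+00] F [-0.4 -0.1 -1.2] w 48.1 q [-0.04  0.46  2.14  0.    0.55 -0.04]
shift tool [-0.0966  0.2233  0.0243]
```

carry_out --pt "-0.02 0 0 0 0 0" --pt "-0.04 0 0 0 0 0" --pt "-0.037 0 0 0 0 0" --pt "0 0.05 0.006 0 0 0" --pt "0 0.055 0.006 0 0 0" --pt "0 0.055 0.006 0 0 0" --pt "0 0.045 0.004 0 0 0" --pt "0 0.013 0 0 0 0"

```text
t: 26.18
ee_pos: [656.3, -27.9, 152.6]
orientation: [1.209, 1.211, -1.211]
ft_force: [-2.2, 0.2, -1.1]
width: 48.3
```

carry_out --pt "0 0 0 0 0 0" --pt "0 0 0 0 0 0"

```text
t: 26.42
ee_pos: [654.0, -27.6, 151.3]
orientation: [1.207, 1.214, -1.214]
ft_force: [-0.9, 0.1, -0.4]
width: 48.3
```

```bash
python3 -c "
from g import *
to([658.3,-29.7,53.5])"
```

```text
t 26.43 p [654.  -27.6 151.3] yaw_y -0.02 xz [-6.2e-03  5.0e-04 -1.0e+00] F [-0.9  0.1 -0.4] w 48.3 q [-0.06  0.55  1.6   0.    0.99 -0.06]
shift tool [0.0978 0.0049 0.0022]
```

carry_out --pt "0.02 0.004 0.002 0 0 0.3" --pt "0.03 0 0 0 0 0" --pt "0.02 0 0 0 0 0" --pt "0.01 0 0 0 0 0" --pt "0 0 0 0 0 0" --pt "0 0 0 0 0 0"

```text
t: 27.18
ee_pos: [653.7, -29.0, 71.5]
orientation: [1.209, 1.211, -1.21]
ft_force: [-0.1, 0.7, -0.6]
width: 48.5
```

```bash
python3 -c "
from g import *
to([658.3,-29.7,53.5])"
```

```text
t 27.18 p [653.7 -29.   71.5] yaw_y 0.02 xz [-1.4e-03  5.0e-04 -1.0e+00] F [-0.1  0.7 -0.6] w 48.5 q [-0.06  0.65  1.64  0.    0.85 -0.06]
shift tool [0.018  0.0046 0.0008]
```

carry_out --pt "0.007 0.0045 0.0005 0 0 0" --pt "0.004 0 0 0 0 0" --pt "0 0 0 0 0 0" --pt "0 0 0 0 0 0"

```text
t: 27.68
ee_pos: [659.8, -29.6, 61.3]
orientation: [1.21, 1.208, -1.208]
ft_force: [0.5, -0.3, -1.2]
width: 47.9
```

```bash
python3 -c "
from g import *
to([658.3,-29.7,53.5])"
```

```text
t 27.68 p [659.8 -29.6  61.3] yaw_y 0.02 xz [ 1.5e-03  3.0e-04 -1.0e+00] F [ 0.5 -0.3 -1.2] w 47.9 q [-0.06  0.67  1.63  0.    0.84 -0.06]
shift tool [ 0.0078 -0.0016  0.0001]
```

carry_out --pt "0.004 -0.0015 0 0 0 -0.1" --pt "0.002 0 0 0 0 0" --pt "0.001 0 0 0 0 0" --pt "0 0 0 0 0 0" --pt "0.001 0 0 0 0 0" --pt "0 0 0 0 0 0"

```text
t: 28.42
ee_pos: [658.4, -29.6, 53.6]
orientation: [1.209, 1.209, -1.209]
ft_force: [0.5, -0.1, -1.2]
width: 48.0
```

carry_out --pt "0 0 0 0 0 0" --pt "0 0 0 0 0 0" --pt "0 0 0 0 0 0" --pt "0 0 0 0 0 0" --pt "-0.03 0 0 0 0 0" --pt "-0.04 0 0 0 0 0" --pt "-0.04 0 0 0 0 0" --pt "-0.03 0 0 0 0 0" --grip 0

```text
t: 29.42
ee_pos: [656.6, -29.5, 194.1]
orientation: [1.207, 1.214, -1.213]
ft_force: [-0.6, 0.1, 0.5]
width: 87.6
```

carry_out --pt "0 -0.03 0.05 0 0 0" --pt "0 -0.03 0.05 0 0 0" --pt "0 -0.03 0.05 0 0 0" --pt "0 -0.03 0.05 0 0 0" --pt "0 -0.02 0.05 0 0 0" --pt "0 -0.012 0.045 0 0 0" --pt "0 0 0 0 0 0" --pt "0 0 0 0 0 0"

```text
t: 30.42
ee_pos: [503.4, -332.7, 199.1]
orientation: [1.208, 1.206, -1.205]
ft_force: [0.5, 0.2, -0.1]
width: 87.6
```

```bash
python3 -c "
from g import *; import pickle
d=shot('wrist','w7.png'); pickle.dump(d,open('w7.pkl','wb')); to([505,-378,195]); print(proj(d,[[505,-378,72],[505,-378,0]]))"
```

```text
t 30.48 p [ 503.6 -332.6  199.1] yaw_y 0.17 xz [ 0.0041 -0.0017 -1.    ] F [-0.8 -0.4 -0.2] w 87.7 q [-0.6   0.42  1.7   0.    1.02 -0.61]
shift tool [0.0042 0.0012 0.0454]
[[280.86112967 255.2026658 ]
 [280.3884676  228.64314546]]
```

View pics/w7.png

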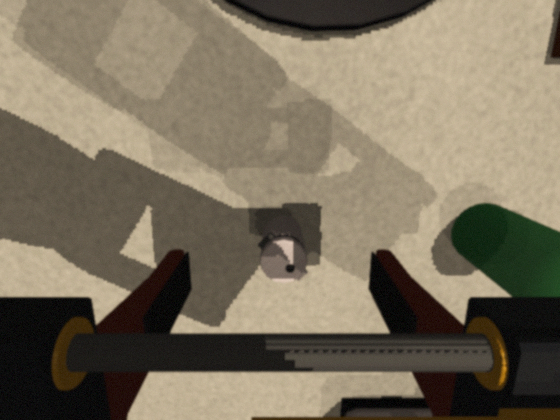

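```bash
python3 -c "
from g import *; import pickle
d=pickle.load(open('w7.pkl','rb'))
for p,z in [((283.5,257.5),72),((260,257),72),((307,257),72),((283,281),72),((452,240),0),((485,235),0)]: print(p,ray(d,p,z).round(1))
im=d['pixels'][190:310,220:350]; cv2.imwrite('pics/c3.png',cv2.resize(im,None,fx=5,fy=5,interpolation=2))"
```

```text
(283.5, 257.5) [ 507.3 -380.1   72. ]
(260, 257) [ 487.  -379.7   72. ]
(307, 257) [ 527.6 -379.7   72. ]
(283, 281) [ 506.9 -402.5   72. ]
(452, 240) [ 688.  -390.7    0. ]
(485, 235) [ 722.3 -385.1    0. ]
```

View pics/c3.png

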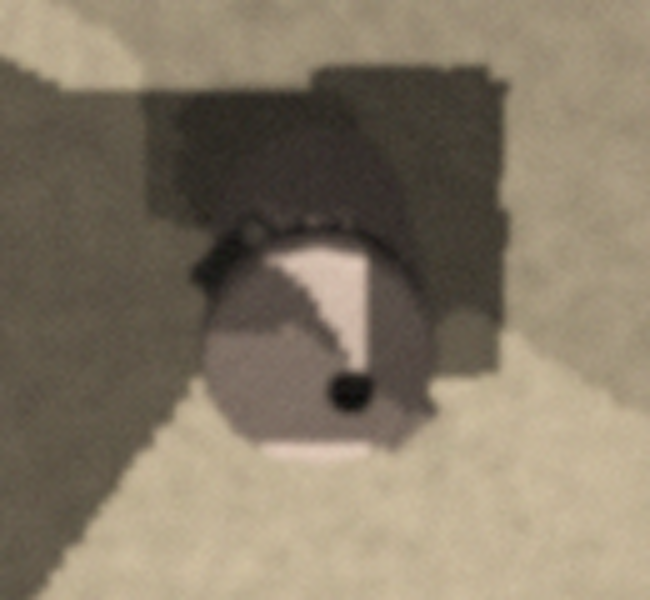

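Holder lid centred at about (284,259), hinge at upper left, thumb tab at lower right. It stands upright, and the bottle is about 180 mm away.

carry_out --pt "0.0 0.003 0.048 0 0 -0.2" --pt "0.03 0 0 0 0 0" --pt "0.04 0 0 0 0 0" --pt "0.04 0 0 0 0 0" --pt "0.015 0 0 0 0 0" --pt "0 0 0 0 0 0" --pt "0 0 0 0 0 0"

```text
t: 31.35
ee_pos: [513.6, -375.4, 74.2]
orientation: [1.198, 1.21, -1.197]
ft_force: [-0.1, -0.6, 0.2]
width: 88.3
```

```bash
python3 -c "
from g import *
to([507,-381,20])"
```

```text
t 31.35 p [ 513.6 -375.4   74.2] yaw_y 0.82 xz [ 0.0048 -0.0038 -1.    ] F [-0.1 -0.6  0.2] w 88.3 q [-0.65  0.63  1.69 -0.    0.82 -0.66]
shift tool [ 0.0542 -0.0069  0.0053]
```

carry_out --pt "0.0 -0.007 0.005 0.8 0.2 -0.3" --pt "0.02 0 0 0 0 0" --pt "0.02 0 0 0 0 0" --pt "0.005 0 0 0 0 0" --pt "0 0 0 0 0 0" --pt "0 0 0 0 0 0"

```text
t: 32.1
ee_pos: [507.1, -381.9, 28.2]
orientation: [1.209, 1.206, -1.21]
ft_force: [0.1, -0.0, 0.6]
width: 87.6
```

```bash
python3 -c "
from g import *
to([507,-381,20]); shot('side','s8.png')"
```

```text
t 32.1 p [ 507.1 -381.9   28.2] yaw_y -0.06 xz [ 0.0018 -0.0022 -1.    ] F [ 0.1 -0.   0.6] w 87.6 q [-0.66  0.69  1.7  -0.    0.75 -0.66]
shift tool [ 0.0082 -0.0002 -0.0009]
```

carry_out --pt "0.005 0 -0.001 0 0.1 -0.1" --pt "0.002 0 0 0 0 0" --pt "0 0 0 0 0 0"

```text
t: 32.52
ee_pos: [507.7, -381.2, 21.7]
orientation: [1.209, 1.207, -1.21]
ft_force: [0.7, 0.2, 0.0]
width: 87.7
```

carry_out --pt "0 0 0 0 0 0" --pt "0 0 0 0 0 0" --pt "0 0 0 0 0 0" --pt "0 0 0 0 0 0" --pt "0 0 0 0 0 0" --pt "0 0 0 0 0 0" --grip 1

```text
t: 33.28
ee_pos: [507.8, -381.3, 22.0]
orientation: [1.209, 1.207, -1.209]
ft_force: [0.1, 0.1, -0.5]
width: 41.9
```

```bash
python3 -c "
from g import *; import pickle
to([435,-4.6,150]); d=shot('wrist','w9.png'); pickle.dump(d,open('w9.pkl','wb')); print(proj(d,[[507,-381,72],[507,-402,72],[507,-360,72],[486,-381,72],[528,-381,72]]).round(1))"
```

```text
t 33.27 p [ 507.8 -381.3   22. ] yaw_y -0.04 xz [ 0.0015 -0.0016 -1.    ] F [ 0.1  0.1 -0.5] w 41.9 q [-0.66  0.7   1.7  -0.    0.74 -0.66]
shift tool [-0.1287 -0.0729 -0.3764]
[[277.5 329.7]
 [277.7 378.8]
 [277.2 276. ]
 [218.5 329.9]
 [336.4 329.6]]
```

View pics/w9.png

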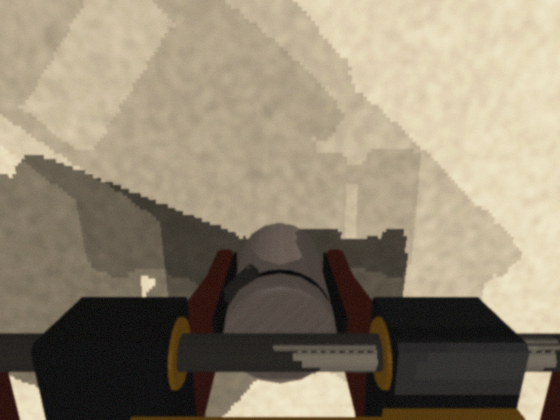

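The holder is gripped at 41.9 mm opening, upright, with its lid at (280,326) centred on the tool.

carry_out --pt "-0.02 0 0 0 0 0" --pt "-0.04 0 0 0 0 0" --pt "-0.045 0 0 0 0 0" --pt "-0.025 0 0 0 0 0" --pt "0 -0.01 -0.05 0 0 0" --pt "0 -0.011 -0.055 0 0 0" --pt "0 -0.011 -0.055 0 0 0" --pt "0 -0.011 -0.055 0 0 0"

```text
t: 34.33
ee_pos: [465.9, -164.6, 164.2]
orientation: [1.215, 1.194, -1.209]
ft_force: [0.9, 0.4, -1.9]
width: 41.7
```

```bash
python3 -c "
from g import *
to([435,-5,145])"
```

```text
t 34.33 p [ 465.9 -164.6  164.2] yaw_y -0.38 xz [ 0.0105 -0.0061 -0.9999] F [ 0.9  0.4 -1.9] w 41.7 q [-0.36  0.31  1.97 -0.    0.85 -0.35]
shift tool [ 0.0179 -0.0322 -0.1595]
```

carry_out --pt "0 -0.011 -0.055 0 0.2 -0.4" --pt "0 -0.011 -0.055 0 0 0" --pt "0 -0.007 -0.03 0 0 0" --pt "0 -0.003 -0.012 0 0 0" --pt "0 0 0 0 0 0" --pt "0 0 0 0 0 0"

```text
t: 35.08
ee_pos: [434.0, -6.2, 169.2]
orientation: [1.214, 1.197, -1.205]
ft_force: [-0.0, -0.5, -1.1]
width: 41.8
```

```bash
python3 -c "
from g import *
to([435,-5,56]); d=shot('wrist','w10.png'); coaster(d,'cork',(435,-4.6))"
```

```text
t 35.08 p [434.   -6.2 169.2] yaw_y -0.17 xz [ 0.0111 -0.0034 -0.9999] F [-0.  -0.5 -1.1] w 41.8 q [-0.04  0.22  2.09 -0.    0.82 -0.03]
shift tool [ 0.1132 -0.0002 -0.0016]
coaster cork [435.2  -5.2] r 39.0
```

carry_out --pt "0 0 0 -0.2 0.2 -0.6" --pt "0.03 0 0 0 0 0" --pt "0.035 0 0 0 0 0" --pt "0.025 0 0 0 0 0" --pt "0 0 0 0 0 0" --pt "0 0 0 0 0 0"

```text
t: 35.88
ee_pos: [437.4, -10.3, 77.6]
orientation: [1.215, 1.205, -1.212]
ft_force: [-0.2, -0.8, -1.5]
width: 41.8
```

```bash
python3 -c "
from g import *
to([435,-5.2,56])"
```

```text
t 35.88 p [437.4 -10.3  77.6] yaw_y -0.33 xz [ 1.8e-03  4.0e-04 -1.0e+00] F [-0.2 -0.8 -1.5] w 41.8 q [-0.05  0.41  2.13  0.    0.61 -0.05]
shift tool [ 0.0216 -0.0025 -0.0051]
```

carry_out --pt "0.006 -0.0025 -0.005 -0.3 0 -0.1" --pt "0.006 0 0 0 0 0" --pt "0 0 0 0 0 0" --pt "0 0 0 0 0 0"

```text
t: 36.38
ee_pos: [436.5, -5.1, 67.0]
orientation: [1.211, 1.206, -1.206]
ft_force: [-0.6, -0.9, -0.5]
width: 41.6
```

```bash
python3 -c "
from g import *
to([435,-5.2,56])"
```

```text
t 36.38 p [436.5  -5.1  67. ] yaw_y -0.01 xz [ 4.1e-03  3.0e-04 -1.0e+00] F [-0.6 -0.9 -0.5] w 41.6 q [-0.04  0.43  2.13  0.    0.58 -0.04]
shift tool [ 0.011  -0.0015  0.0001]
```

carry_out --pt "0.005 -0.0015 0 0 0 -0.2" --pt "0.002 0 0 0 0 0" --pt "0 0 0 0 0 0" --pt "0.001 0 0 0 0 0" --pt "0 0 0 0 0 0"

```text
t: 37.0
ee_pos: [435.1, -5.1, 58.6]
orientation: [1.21, 1.209, -1.209]
ft_force: [-0.2, -0.4, -1.3]
width: 42.0
```

```bash
python3 -c "
from g import *
to([435,-5.2,56])"
```

```text
t 37.0 p [435.1  -5.1  58.6] yaw_y -0.01 xz [ 6.e-04  2.e-04 -1.e+00] F [-0.2 -0.4 -1.3] w 42.0 q [-0.04  0.45  2.14  0.    0.56 -0.04]
shift tool [ 0.0026 -0.0001  0.0001]
```

carry_out --pt "0.0015 0 0 0 0 0" --pt "0.001 0 0 0 0 0" --pt "0.0005 0 0 0 0 0" --pt "0 0 0 0 0 0"

```text
t: 37.5
ee_pos: [435.3, -5.0, 56.0]
orientation: [1.21, 1.209, -1.208]
ft_force: [0.1, 0.4, -1.2]
width: 41.8
```

carry_out --pt "0.0005 0 0 0 0 0" --pt "0.0005 0 0 0 0 0" --pt "0 0 0 0 0 0"

```text
t: 37.88
ee_pos: [435.4, -5.0, 56.0]
orientation: [1.21, 1.208, -1.208]
ft_force: [-0.6, 0.8, -1.7]
width: 41.1
```

carry_out --pt "0 0 0 0 0 0" --pt "0 0 0 0 0 0" --pt "0 0 0 0 0 0" --pt "0 0 0 0 0 0" --pt "-0.03 0 0 0 0 0" --pt "-0.04 0 0 0 0 0" --pt "-0.05 0 0 0 0 0" --pt "-0.05 0 0 0 0 0" --grip 0

```text
t: 38.88
ee_pos: [432.8, -5.0, 226.9]
orientation: [1.206, 1.215, -1.215]
ft_force: [1.1, 0.4, -1.0]
width: 87.8
```

carry_out --pt "0 0 -0.05 0 0 0" --pt "0 0 -0.06 0 0 0" --pt "0 0 -0.06 0 0 0" --pt "0 0 -0.06 0 0 0" --pt "0 0 -0.06 0 0 0" --pt "0 0 -0.05 0 0 0" --pt "0 0 0 0 0 0" --pt "0 0 0 0 0 0"

```text
t: 39.88
ee_pos: [436.5, 344.8, 232.5]
orientation: [1.215, 1.205, -1.208]
ft_force: [0.1, -0.6, -0.6]
width: 88.0
```

```bash
python3 -c "
from g import *
st(); d=shot('top'); s=shot('side','s9.png')
a=d['pixels'][130:310,205:385]; b=s['pixels'][140:280,210:380]
cv2.imwrite('pics/f.png',np.hstack([cv2.resize(a,(400,400),interpolation=2),cv2.resize(b,(400,400),interpolation=2)]))
for c,p in dict(red=(550,102.5),green=(658,-29.7),blue=(532,-127.2),cork=(435,-5)).items():
  print(c,'coaster top px',proj(d,[[*p,34]]).round(1),'rim centre px',proj(d,[[*p,96]]).round(1),'side',proj(s,[[*p,34],[*p,96 if c!='cork' else 106]]).round(1).tolist())
"
```

```text
t 39.88 p [436.5 344.8 232.5] yaw_y -0.21 xz [ 0.0048  0.0016 -1.    ] F [ 0.1 -0.6 -0.6] w 88.0 q [ 0.65  0.31  1.78 -0.    1.05  0.65]
red coaster top px [[245.3 216.5]] rim centre px [[242.2 215.1]] side [[291.1, 255.2], [291.1, 233.2]]
green coaster top px [[303.9 166.8]] rim centre px [[305.4 161.5]] side [[244.1, 210.3], [242.4, 188.7]]
blue coaster top px [[349.6 222.4]] rim centre px [[354.7 221.5]] side [[301.4, 183.8], [301.9, 162.5]]
cork coaster top px [[295.2 267.9]] rim centre px [[296.  270.6]] side [[345.6, 220.0], [348.2, 194.5]]
```

View pics/f.png

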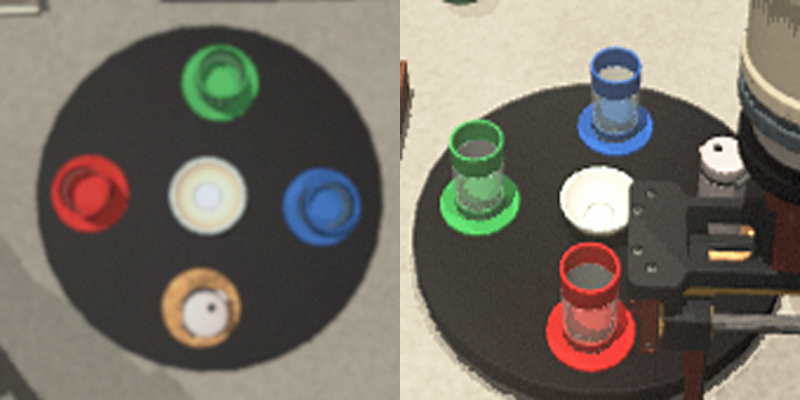

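Each glass stands upright on its own colour. The rims in the side crop land within about 1 px of the predicted centres, the holder stands on the cork, and the dish has not moved.

```bash
python3 -c "
from st import *
st(); print(ctrl.close_job())"
```

```text
t 39.98 p [436.9 344.3 232.8] yaw_y -0.29 xz [ 0.0053  0.0021 -1.    ] F [-0.6 -0.9 -0.7] w 87.8 q [ 0.65  0.31  1.78 -0.    1.05  0.65]
the job is handed in; nothing more can be done
None
```

The job is done and handed in at about 40 s of the 131 s allowed. All three glasses are upright on the coasters of their own colour, and the toothpick holder stands on the cork coaster.

**What I did:** I parked the green glass on the cork coaster, then moved red to red, blue to blue, and green from the cork to green. The holder went onto the cork last.

**Last checks:**
- **Glasses:** in the final side view the rims lay within about 1 px of the predicted centres, in the one image direction I checked. I saw no tipping in the final top and side views. I did not measure the rims again in the top view.
- **Holder:** its lid lay within about 1–2 px (2–3 mm) of the cork centre in the top view. In the side view the gripper partly hid it, so its upright stance rests mainly on the top view.
- **Dish and jar:** the sauce dish is where it started. I did not measure the chilli jar again; the gripper only passed well above it.
- **Forces:** wrist forces stayed within about 3 N in every reading.
- **Disagreement:** just before I released the holder, the vertical force still read about its own weight, although the height matched the coaster. It may have settled by a fraction of a millimetre. One wrist-camera check of the red glass was spoiled because the red coaster merged with it in the colour mask.

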